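# Lay out a rescue set behind the inspection ruler

### The arm

A 6-joint arm with a two-finger parallel gripper is mounted at the origin on the work surface. World frame = base frame: x ahead of the robot, y to its left, z up, the work surface at z = 0. Lengths are in m, angles in rad, forces in N, time in s.
With the tool pointing down it reaches from about 0.25 to 0.725 m from the base axis. Payload 4 kg.
Tool frame: the origin (TCP) lies midway between the tips of the shut fingers; the grasp point (between the pads) lies 19 mm behind it; z points along the fingers, y is the line along which they close (so a half turn about z gives the same grasp; the last joint's range is limited). The gripper opens to 85 mm and grips with 20 to 120 N. Pads are 22 mm wide; open, the fingers measure 114 mm over their backs; the gripper's body (76 mm by 85 mm) begins 54 mm behind the grasp point. The pads swing forward as they close: fully open they stand 13 mm farther back than shut.
Start: joints at [-1.144, 0.241, 0.005, 1.335, 0, 1.571], TCP at [0.207, -0.455, 0.231] pointing down, gripper open.
Joint ranges: [-2.72, 2.72], [-1.05, 1.87], [-1.09, 1.28], [-1.99, 2.15], [-1.42, 1.44], [-3.14, 3.14]. Speed limits (rad/s): [2.79, 2.79, 3.14, 3.14, 3.14, 3.14].

### API

Orientations are given as a unit quaternion [x, y, z, w].
In Python, from rig import manip, imaging gives the robot as it stands. The module is installed in compiled form; this text tells all that it offers.
- The arm moves only by the tool step_arm, never from a script. Its argument "targets" is a list of rows, each a list of 7 numbers: the turn, a rotation vector about the tool's x, y, z as a fraction of full scale, then the shift along the tool's x, y, z as a fraction of full scale, then the opening, from -1 (shut) to 1 (fully open). In form: [[rx, ry, rz, tx, ty, tz, hand], ...]. A call has 1 to 12 rows; each row shifts and turns the commanded pose from where the row before left it, along the tool's axes as they then stand; what a row does not reach is not made up. Full scale, the value 1, is 0.03 m for a shift and 0.12 rad for a turn. A row lasts 1/12 s, in which the tool goes at most 41.7 mm and 7.16 degrees, less where a joint would pass 70% of its speed; a pose out of reach is approached as far as the arm can. A call with a number of a shift or a turn outside -1 to 1 is refused whole. A call with a gripper value outside its range is refused whole. The fingers move at their own pace and stop on an object; the grip force is fixed at half the most. Time passes only in rows, so rows that do not move let the fingers close. It gives the time, the measured TCP pose, the force, the opening and the grip force at its end, in the units of the state.
- manip.state(): the state, without advancing time (a new reading comes with each control period).
- imaging.capture(name): name is "scene" or "top"; returns the picture (480x640x3 uint8, red, green, blue); there is no depth.
- imaging.camera_params(name): a dict with "fovy" (degrees; the focal length in pixels is half the picture's height over the tangent of half this angle, whatever the lens; pixels are square), "cx", "cy" (the principal point, pixels), "position" and "attitude" of the camera in the world. Camera axes: x right, y down, z forward; pixel columns grow to the right and rows downward; lengths in m; the calibration is good to about 2 mm. A picture is of the moment at which its call begins. camera_params takes no time and is no camera call.
- manip.finish_job(): hands the job in; it is judged then, once.
The state is a dict: "t": time; "q": joint angles; "qd": joint speeds; "effort": joint torques, N m; "tcp_pos": TCP position; "orientation": TCP orientation; "contact_force": force on the tool from outside, world axes, zero at the start; "ft_torque": the same for the moment, N m; "gripper_width": opening from 0.0 (shut) to 1.0 (fully open); "gripper_force": force on a finger pad.
Only numpy, scipy, OpenCV 4.12 (cv2) and the standard library are available. Lean on these libraries where they do the work, as an engineer would, in place of code of your own. Each camera call takes 0.05 s, during which the arm holds its last target. There are 200 camera calls.

### The job

Lay the rescue set out for its inspection photo behind the ruler (on its side away from the robot), all lying flat: the rigging plate centred on the middle long tick with the steel swivel lengthwise on top of its middle, the large carabiner on the long tick next to the square stop and the small carabiner on the long tick next to the round foot, so that the plate lies between the two. Set both carabiners and the plate with their long sides square to the ruler, centred on their ticks, with their near ends about 20 mm behind its edge. Leave the yellow pulley and the dark figure-eight where they lie.

Things in the scene. Friction and masses are not known exactly. Their poses are not given: they have to be found in the camera images.
- large_carabiner: The larger silver autolock carabiner, lying flat: a pear-shaped loop 112 mm long (x), 62 mm wide (y), 14 mm thick, bars 14 mm; its two long sides run parallel from 25 mm on the -x side to 29 mm on the +x side of the middle, so it can be gripped across its 62 mm width. About 0.11 kg. Origin: centre of the outline, on the underside; z up. Either end may point to the ruler.
- small_carabiner: The smaller silver autolock carabiner, lying flat: 84 mm long (x), 46 mm wide (y), 12 mm thick, bars 12 mm; its sides run parallel from 18 mm on the -x side to 21 mm on the +x side of the middle. About 0.07 kg. Origin: centre of the outline, on the underside; z up. Either end may point to the ruler.
- rigging_plate: Rectangular aluminium rigging plate with three holes near its ends, lying flat: 88 mm long (x), 50 mm wide (y), 10 mm thick, about 0.12 kg. Origin: centre of the underside; z up. Either end may point to the ruler.
- swivel: Steel swivel lying flat: two round eyes 30 mm across joined by a block-shaped barrel; 78 mm long (x) over the eyes, 16 mm tall, barrel 24 mm wide (y) and 20 mm long in the middle, where it is gripped. About 0.13 kg. Origin: centre of the underside; z up. Its underside is flat and it rests on top of the plate with its length along the plate's, either way round.
- pulley: Yellow anodised pulley lying flat, about 90 mm long (x), 46 mm wide, 30 mm tall, loose. Origin: centre of the underside. Not part of the layout: must stay where it lies.
- figure_eight: Dark steel figure-eight descender (two joined rings) lying flat, about 116 mm long (x), 70 mm wide, 12 mm thick, loose. Origin near the middle, on the underside. Not part of the layout: must stay where it lies.
- ruler: Aluminium ruler fixed to the table, 320 mm long along its y axis, 30 mm wide (x), 2 mm thick, turned at most 0.22 rad. Origin: its centre, on the table. Its +x axis points away from the robot (behind the ruler), its far edge is at x = +15 mm. Three long black ticks run across its full width at y = -100, 0 and +100 mm; short ticks every 10 mm.
- square_stop: Square dark steel stop block 30 x 30 mm, 18 mm tall, fixed at one end of the ruler, its centre 180 mm from the ruler's middle (which end varies). Origin: centre of the underside.
- round_foot: Round dark steel foot 30 mm in diameter, 18 mm tall, fixed at the other end of the ruler, its centre 180 mm from the ruler's middle. Origin: centre of the underside.
Not all that is in view belongs to the job. Leave any red look-alike of the large_carabiner alone. Leave any green look-alike of the rigging_plate alone.

How it is judged:
By the outcome, as a careful person would: the job done as asked, in the order asked, and still so for the second after the job is handed in, with the robot touching nothing.
It also fails if it takes over 96 s, if anything falls off the work surface, if the arm or the gripper's body presses on something with over 40 N, if the wrist force passes 120 N, or if a joint passes its speed limit or range.

## Working session

There is one attempt and no reset: what is moved stays moved. The work goes in short steps, Python scripts to look and compute and a tool call to move; the robot and the scene stay as the last step left them, time stands still between calls to the robot, and variables do not carry over. Pictures are saved under pics/ and viewed, at most 14 in all, crops included, and the job is handed in when it is done.

Besides the shell and the picture viewer there is one more tool, called after ">>>" in YAML: its name, and indented under it one key for each argument. step_arm: Moves the arm, as the interface text tells. Its arguments: {"type":"object","properties":{"targets":{"type":"array","items":{"type":"array","items":{"type":"number"}}}},"required":["targets"]}

```bash
mkdir -p pics
python3 - <<'E'
from rig import manip, imaging
import cv2
for n in("top","scene"):
    im=imaging.capture(n); cv2.imwrite(f"pics/{n}0.png",im[:,:,::-1]); print(imaging.camera_params(n))
print(manip.state())
E
```

```text
{'fovy': 54.13788888227524, 'cx': 323.5082477648671, 'cy': 237.7668275708215, 'position': array([ 0.41265106, -0.00313285,  1.08292379]), 'attitude': array([-0.69699087,  0.71606682, -0.01144688,  0.03634575])}
{'fovy': 42.82893964931691, 'cx': 316.0557742498943, 'cy': 246.84825970404603, 'position': array([ 1.24174565, -0.52185877,  1.01709621]), 'attitude': array([ 0.82028397,  0.43427277, -0.17181571, -0.33018288])}
{'t': 0.1, 'q': array([-1.14401493e+00,  2.41348055e-01,  3.88191154e-03,  1.33519771e+00,
        6.39836312e-06,  1.57080571e+00]), 'qd': array([ 0.00034597, -0.0020241 ,  0.00207062,  0.00126018,  0.00100659,
       -0.00023368]), 'effort': array([-2.67480364e-04, -3.73138046e+01,  2.53010005e+01,  1.08443125e-02,
        3.30041053e-05, -4.57485250e-07]), 'tcp_pos': array([ 0.2067441 , -0.45464657,  0.23050554]), 'orientation': array([ 9.77319037e-01,  2.11770224e-01, -1.94625054e-04, -9.13259580e-04]), 'contact_force': array([-0.03542178, -0.09159767,  0.33530868]), 'ft_torque': array([-0.03132815, -0.04677201,  0.00052526]), 'gripper_force': 0.0, 'gripper_width': 1.001492030310357}
```

View pics/top0.png

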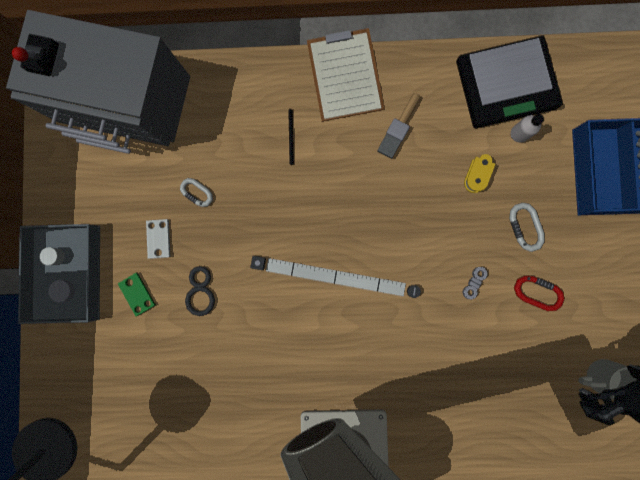

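View pics/scene0.png

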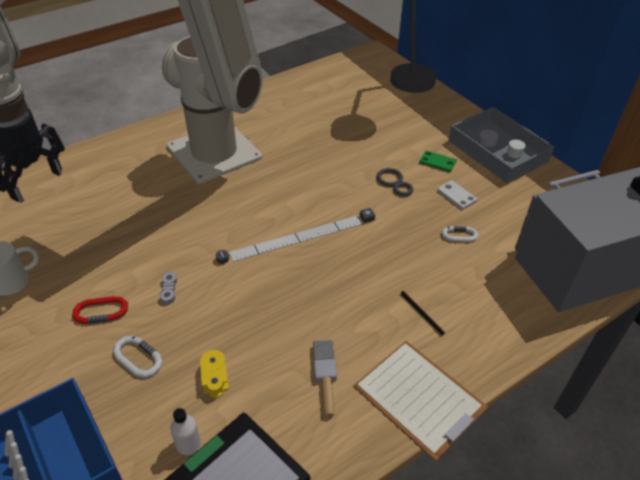

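The top view (image up = +x, right = −y) shows what could be mistaken for what:
- **Large carabiner:** silver at (527,227) is the one; red at (540,293) is the look-alike.
- **Small carabiner:** silver at (197,193).
- **Plate:** silver at (158,239) is the one; green at (137,294) is the look-alike.
- **Swivel:** (475,283).
- **Leave alone:** pulley at (480,173) and figure-eight at (200,291).
- **Ruler:** square stop at (258,262) on the left, round foot at (415,291) on the right.

```bash
cat > h.py <<'E'
import numpy as np, cv2
from scipy.spatial.transform import Rotation as R
from rig import manip, imaging
P={n:imaging.camera_params(n) for n in("top","scene")}
def cast(n,uv,z):
    p=P[n]; f=240/np.tan(np.radians(p["fovy"])/2); uv=np.atleast_2d(uv).astype(float)
    d=np.c_[(uv[:,0]-p["cx"])/f,(uv[:,1]-p["cy"])/f,np.ones(len(uv))]@R.from_quat(p["attitude"]).as_matrix().T
    return (p["position"]+d*((z-p["position"][2])/d[:,2])[:,None])[:,:2]
def proj(n,xyz):
    p=P[n]; f=240/np.tan(np.radians(p["fovy"])/2)
    c=(np.atleast_2d(xyz)-p["position"])@R.from_quat(p["attitude"]).as_matrix()
    return np.c_[p["cx"]+f*c[:,0]/c[:,2],p["cy"]+f*c[:,1]/c[:,2]]
def blob(n,im,uv,r,z,kind="silver",S=6,sat=60,val=90):
    """centre, long-axis angle and size (m) of the blob nearest the middle of a window round uv"""
    u0,v0=int(uv[0])-r,int(uv[1])-r
    c=cv2.resize(im[v0:v0+2*r,u0:u0+2*r],None,fx=S,fy=S,interpolation=cv2.INTER_CUBIC)
    h=cv2.cvtColor(c,cv2.COLOR_RGB2HSV)
    if kind=="silver": m=(h[...,1]<sat)&(h[...,2]>val)
    elif kind=="dark": m=h[...,2]<val
    m=cv2.morphologyEx(m.astype(np.uint8),cv2.MORPH_CLOSE,np.ones((15,15)))
    cs,_=cv2.findContours(m,cv2.RETR_EXTERNAL,cv2.CHAIN_APPROX_NONE)
    k=max(cs,key=cv2.contourArea)
    px=(k[:,0,:]+.5)/S-.5+[u0,v0]
    w=cast(n,px,z)
    (cx,cy),(a,b),t=cv2.minAreaRect((w*1000).astype(np.float32))
    if a<b:a,b,t=b,a,t+90
    vis=cv2.drawContours(c.copy(),[k],-1,(255,0,255),1)
    return np.array([cx,cy])/1000,np.radians((t+90)%180-90),(round(a,1),round(b,1)),vis
E
python3 - <<'E'
from h import *
t=cv2.imread("pics/top0.png")[:,:,::-1].copy();s=cv2.imread("pics/scene0.png")[:,:,::-1].copy()
L={"large":((527,227),(137,357),38,.007,"silver"),"small":((197,193),(460,234),24,.006,"silver"),"plate":((158,239),(457,194),26,.008,"silver"),
"swivel":((475,283),(168,288),22,.008,"silver"),"stop":((258,262),(368,215),11,.009,"dark"),"foot":((415,291),(222,257),11,.009,"dark")}
V=[]
for k,(a,b,r,z,kd) in L.items():
    for n,im,uv in(("top",t,a),("scene",s,b)):
        c,an,sz,v=blob(n,im,uv,r,z,kd,val=70 if kd=="dark" else 80)
        print(k,n,c.round(4),an.round(3),sz)
        V.append(cv2.resize(v,(195,195)))
V=np.vstack([np.hstack(V[i:i+4]) for i in(0,4,8)])
cv2.imwrite("pics/v1.png",V[:,:,::-1])
# ruler ticks from top: sample intensity along the ruler
q=cv2.resize(t[250:305,245:430],None,fx=4,fy=4,interpolation=cv2.INTER_CUBIC)
cv2.imwrite("pics/r1.png",q[:,:,::-1])
E
```

```text
large top [ 0.4985 -0.4274] 0.289 (112.5, 63.8)
large scene [ 0.4933 -0.4282] 0.3 (116.4, 64.4)
small top [0.6017 0.3301] 0.928 (84.0, 46.3)
small scene [0.5984 0.3293] 0.912 (85.7, 53.3)
plate top [0.4954 0.4209] 0.042 (90.5, 52.7)
plate scene [0.4932 0.4185] 0.036 (95.8, 61.9)
swivel top [ 0.3756 -0.3047] -0.53 (80.6, 33.3)
swivel scene [ 0.3691 -0.3045] -0.517 (90.7, 32.4)
stop top [0.4332 0.1826] 1.352 (38.5, 31.5)
stop scene [0.431  0.1839] -0.217 (39.4, 34.5)
foot top [ 0.3597 -0.1695] -1.466 (36.8, 28.2)
foot scene [ 0.3575 -0.1684] -0.319 (36.9, 27.8)
```

View pics/v1.png

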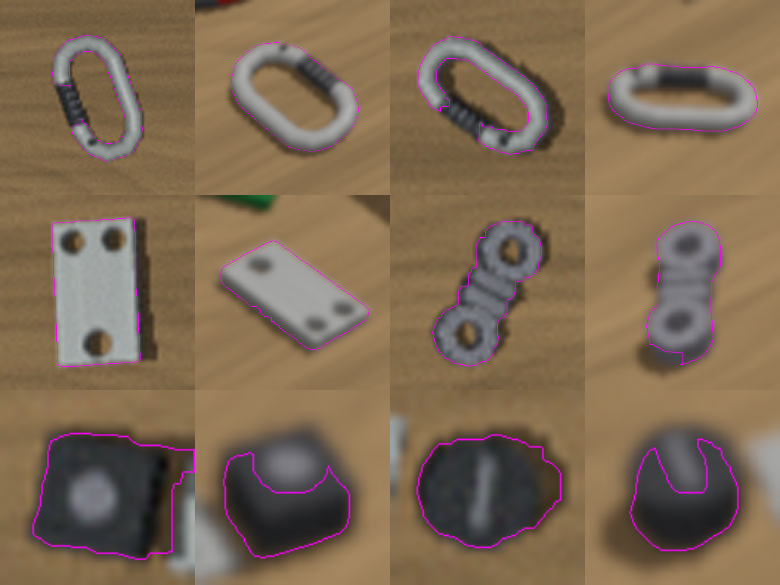

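View pics/r1.png

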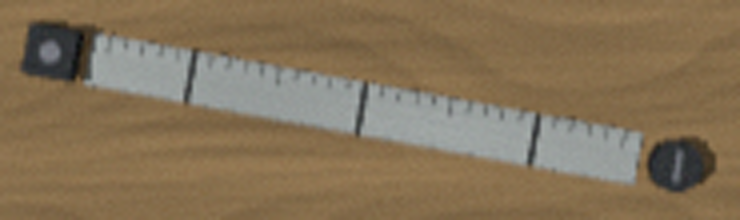

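Crops confirm the choices: both carabiners are silver, the plate has three holes, and the sizes match. In the ruler crop the long ticks are at (191,77), (362,109) and (535,141), with the square stop on the left and the round foot on the right.

```bash
cat >> h.py <<'E'
def go(x,y,z,th,st=None):
    st=st or manip.state(); M=R.from_quat(st["orientation"]).as_matrix(); p=st["tcp_pos"]
    t0=np.arctan2(M[1,0],M[0,0]); d=(th-t0+np.pi)%(2*np.pi)-np.pi
    tt=t0+d; dx,dy=x-p[0],y-p[1]
    print("rz %.3f tx %.3f ty %.3f tz %.3f"%(-d/.12,(dx*np.cos(tt)+dy*np.sin(tt))/.03,(dx*np.sin(tt)-dy*np.cos(tt))/.03,-(z-p[2])/.03), "tilt",M[:2,2].round(4))
E
python3 - <<'E'
from h import *
t=cv2.imread("pics/top0.png")[:,:,::-1].copy();s=cv2.imread("pics/scene0.png")[:,:,::-1].copy()
for n,im,uv,sz in(("top",t,(336,276),75),("scene",s,(297,240),66)):
    c,an,d,v=blob(n,im,uv,sz,.002,val=110); print(n,c.round(4),an.round(4),d)
print("ticks",cast("top",np.array([[191,77],[362,109],[535,141]])/4+[244.6,249.6],.002).round(4))
print("stop/foot", cast("top",[[50/4+244.6,51/4+249.6],[676/4+244.6,165/4+249.6]],.018).round(4))
th=3.184
go(.4954,.4209,.10,th)
E
```

```text
top [0.3962 0.0101] 1.3647 (321.4, 32.5)
scene [0.3925 0.0081] 1.3607 (324.2, 34.7)
ticks [[ 0.4167  0.1077]
 [ 0.3958  0.0097]
 [ 0.3751 -0.0885]]
stop/foot [[ 0.4335  0.1862]
 [ 0.3604 -0.1655]]
rz -22.977 tx -10.850 ty 28.751 tz 4.350 tilt [-0.0008  0.0017]
```

>>> step_arm:
  targets:
    - [-1, 0, 0, 0, 0, 0, 1]
    - [0, 0, -1, 0, 0, 0.3, 1]
    - [0, 0, -1, 0, 0, 0.3, 1]
    - [0, 0, -1, 0, 0, 0.3, 1]
    - [0, 0, -1, 0, 0, 0.3, 1]
    - [0, 0, -1, 0, 0, 0.3, 1]
    - [0, 0, -1, 0, 0, 0.3, 1]
    - [0, 0, -1, 0, 0, 0.3, 1]
    - [0, 0, -1, 0, 0, 0.3, 1]
    - [0, 0, -1, 0, 0, 0.3, 1]
    - [0, 0, -1, 0, 0, 0.3, 1]
    - [1, 0, 0, 0, 0, 0, 1]

```text
t: 1.1
tcp_pos: [0.2066, -0.4633, 0.1395]
orientation: [0.688, 0.722, -0.066, 0.011]
contact_force: [-1.0, 1.0, -0.4]
gripper_width: 0.998
gripper_force: 0.0
```

I slipped there: the first and last rows carried a stray tilt. I'll work out the correction.

```bash
cat >> h.py <<'E'
def level(th):
    Rc=R.from_quat(manip.state()["orientation"]); T=R.from_euler("z",th)*R.from_euler("x",np.pi)
    Z=Rc.apply([0,0,1]); ax=np.cross(Z,[0,0,-1]); 
    A=R.from_rotvec(ax*np.arcsin(np.linalg.norm(ax))/max(np.linalg.norm(ax),1e-9))
    print("level first: rx,ry,rz",(Rc.inv().apply(A.as_rotvec())/.12).round(3),"then rz",((A*Rc).inv()*T).as_rotvec()/.12)
E
python3 - <<'E'
from h import *
level(3.184); print(manip.state()["q"].round(3))
E
```

```text
level first: rx,ry,rz [-0.68   0.894  0.   ] then rz [-5.45261113e-16  7.39771423e-16 -1.30403112e+01]
[-1.08   0.268 -0.215  1.025 -0.12   0.439]
```

>>> step_arm:
  targets:
    - [-0.34, 0.447, 0, 0, 0, 0, 1]
    - [-0.34, 0.447, 0, 0, 0, 0, 1]
    - [0, 0, -1, 0, 0, 0, 1]
    - [0, 0, -1, 0, 0, 0, 1]
    - [0, 0, -1, 0, 0, 0, 1]
    - [0, 0, -1, 0, 0, 0, 1]
    - [0, 0, -1, 0, 0, 0, 1]
    - [0, 0, -1, 0, 0, 0, 1]
    - [0, 0, -1, 0, 0, 0, 1]
    - [0, 0, -1, 0, 0, 0, 1]
    - [0, 0, 0, 0, 0, 0, 1]

```text
t: 2.02
tcp_pos: [0.2113, -0.4646, 0.1415]
orientation: [0.276, 0.961, -0.001, 0.003]
contact_force: [-0.6, 0.6, -0.3]
gripper_width: 1.001
gripper_force: 0.0
```

Run:
```python
from h import *
level(3.184); go(.4954,.4209,.10,3.184); print(manip.state()["q"].round(3))
```

```text
level first: rx,ry,rz [ 0.     0.052 -0.   ] then rz [-9.91409107e-16  3.06924791e-16 -5.01309744e+00]
rz -5.013 tx -10.714 ty 29.088 tz 1.382 tilt [ 0.0053 -0.0033]
[-1.146  0.314 -0.137  1.114  0.003 -0.587]
```

>>> step_arm:
  targets:
    - [0, 0.05, 0, 0, 0, 0, 1]
    - [0, 0, -1, 0, 0, 0, 1]
    - [0, 0, -1, 0, 0, 0, 1]
    - [0, 0, -1, 0, 0, 0, 1]
    - [0, 0, -1, 0, 0, 0, 1]
    - [0, 0, -1, 0, 0, 0, 1]
    - [0, 0, 0, -0.357, 0.97, 0, 1]
    - [0, 0, 0, -0.357, 0.97, 0, 1]
    - [0, 0, 0, -0.357, 0.97, 0, 1]
    - [0, 0, 0, -0.357, 0.97, 0, 1]
    - [0, 0, 0, -0.357, 0.97, 0, 1]
    - [0, 0, 0, -0.357, 0.97, 0, 1]

```text
t: 3.02
tcp_pos: [0.2689, -0.2866, 0.1417]
orientation: [-0.018, 1.0, -0.001, 0.0]
contact_force: [0.2, -0.5, 0.7]
gripper_width: 1.003
gripper_force: 0.0
```

>>> step_arm:
  targets:
    - [0, 0, 0, -0.357, 0.97, 0, 1]
    - [0, 0, 0, -0.357, 0.97, 0, 1]
    - [0, 0, 0, -0.357, 0.97, 0, 1]
    - [0, 0, 0, -0.357, 0.97, 0, 1]
    - [0, 0, 0, -0.357, 0.97, 0, 1]
    - [0, 0, 0, -0.357, 0.97, 0, 1]
    - [0, 0, 0, -0.357, 0.97, 0, 1]
    - [0, 0, 0, -0.357, 0.97, 0, 1]
    - [0, 0, 0, -0.357, 0.97, 0, 1]
    - [0, 0, 0, -0.357, 0.97, 0, 1]
    - [0, 0, 0, -0.357, 0.97, 0, 1]
    - [0, 0, 0, -0.357, 0.97, 0, 1]

```text
t: 4.02
tcp_pos: [0.3838, 0.0676, 0.1416]
orientation: [-0.018, 1.0, -0.001, 0.0]
contact_force: [1.7, -1.0, 0.1]
gripper_width: 1.002
gripper_force: 0.0
```

>>> step_arm:
  targets:
    - [0, 0, 0, -0.357, 0.97, 0, 1]
    - [0, 0, 0, -0.357, 0.97, 0, 1]
    - [0, 0, 0, -0.357, 0.97, 0, 1]
    - [0, 0, 0, -0.357, 0.97, 0, 1]
    - [0, 0, 0, -0.357, 0.97, 0, 1]
    - [0, 0, 0, -0.357, 0.97, 0, 1]
    - [0, 0, 0, -0.357, 0.97, 0, 1]
    - [0, 0, 0, -0.357, 0.97, 0, 1]
    - [0, 0, 0, -0.357, 0.97, 0, 0.6]
    - [0, 0, 0, -0.357, 0.97, 0, 0.6]
    - [0, 0, 0, 0, 0, 0, 0.6]
    - [0, 0, 0, 0, 0, 0, 0.6]

```text
t: 5.02
tcp_pos: [0.4791, 0.3621, 0.1401]
orientation: [-0.019, 1.0, -0.001, -0.0]
contact_force: [-0.5, -0.2, -1.0]
gripper_width: 0.798
gripper_force: 0.0
```

Run:
```python
from h import *
level(3.184); go(.4954,.4209,.03,3.184); s=manip.state(); print(s["q"].round(3),s["tcp_pos"],s["gripper_width"])
```

```text
level first: rx,ry,rz [-0.019 -0.003  0.   ] then rz [-1.02053798e-15  1.76645761e-18 -2.88484420e-02]
rz -0.029 tx -0.626 ty 1.935 tz 3.670 tilt [-0.0003 -0.0022]
[ 0.648  0.49   0.129  1.211 -0.002  0.609] [0.47910687 0.36210837 0.14009569] 0.7981831570797908
```

>>> step_arm:
  targets:
    - [0, 0, 0, -0.313, 0.97, 0, 0.6]
    - [0, 0, 0, -0.313, 0.965, 0, 0.6]
    - [0, 0, 0, 0, 0, 0.9, 0.6]
    - [0, 0, 0, 0, 0, 0.9, 0.6]
    - [0, 0, 0, 0, 0, 0.9, 0.6]
    - [0, 0, 0, 0, 0, 0.9, 0.6]
    - [0, 0, 0, 0, 0, 0.6, 0.6]
    - [0, 0, 0, 0, 0, 0.07, 0.6]
    - [0, 0, 0, 0, 0, 0, 0.6]
    - [0, 0, 0, 0, 0, 0, 0.6]

```text
t: 5.85
tcp_pos: [0.4966, 0.4192, 0.0143]
orientation: [-0.019, 1.0, -0.0, 0.001]
contact_force: [1.2, -0.1, 0.8]
gripper_width: 0.8
gripper_force: 0.0
```

Run:
```python
from h import *
go(.4954,.4209,.0,3.184); print(manip.state()["contact_force"])
im=imaging.capture("scene"); u=proj("scene",[.4954,.4209,.03])[0].astype(int); print(u)
cv2.imwrite("pics/g1.png",cv2.resize(im[u[1]-60:u[1]+50,max(0,u[0]-80):u[0]+80],None,fx=4,fy=4,interpolation=cv2.INTER_CUBIC)[:,:,::-1])
```

```text
rz -0.040 tx 0.036 ty 0.057 tz 0.478 tilt [ 0.0017 -0.0004]
[ 1.15763951 -0.10285423  0.84273726]
[459 187]
```

View pics/g1.png

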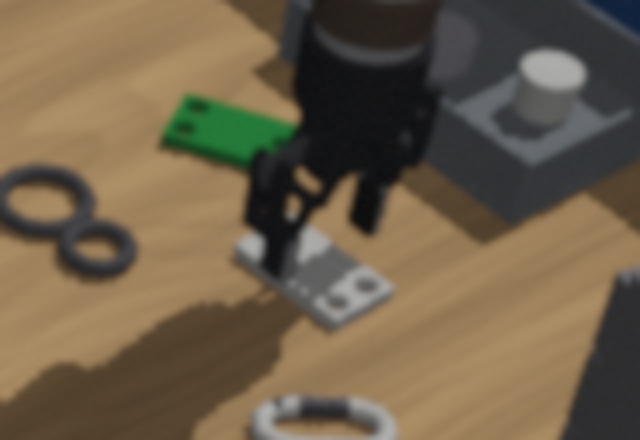

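The scene crop shows the open fingers straddling the silver plate around (310,260), with the tips still clear of the table. I'll lower in small steps and watch the force.

>>> step_arm:
  targets:
    - [0, 0, 0, 0.036, 0.057, 0.2, 0.6]
    - [0, 0, 0, 0, 0, 0.15, 0.6]
    - [0, 0, 0, 0, 0, 0, 0.6]

```text
t: 6.15
tcp_pos: [0.4945, 0.4211, 0.0023]
orientation: [-0.02, 1.0, -0.001, 0.0]
contact_force: [-0.7, 0.1, -0.5]
gripper_width: 0.797
gripper_force: 0.0
```

>>> step_arm:
  targets:
    - [0, 0, 0, 0, 0, 0.1, 0.6]
    - [0, 0, 0, 0, 0, 0, 0.6]

```text
t: 6.32
tcp_pos: [0.4945, 0.421, -0.0009]
orientation: [-0.02, 1.0, -0.001, 0.0]
contact_force: [0.9, 0.3, 0.1]
gripper_width: 0.798
gripper_force: 0.0
```

>>> step_arm:
  targets:
    - [0, 0, 0, 0, 0, 0.1, 0.6]
    - [0, 0, 0, 0, 0, 0, 0.6]

```text
t: 6.48
tcp_pos: [0.4946, 0.421, -0.004]
orientation: [-0.019, 1.0, -0.001, 0.0]
contact_force: [0.2, 0.3, 0.0]
gripper_width: 0.804
gripper_force: 0.0
```

>>> step_arm:
  targets:
    - [0, 0, 0, 0, 0, -0.03, 0.4]
    - [0, 0, 0, 0, 0, 0, 0.2]
    - [0, 0, 0, 0, 0, 0, 0]
    - [0, 0, 0, 0, 0, 0, -0.5]
    - [0, 0, 0, 0, 0, 0, -0.5]
    - [0, 0, 0, 0, 0, 0, -0.5]
    - [0, 0, 0, 0, 0, 0, -0.5]

```text
t: 7.07
tcp_pos: [0.4952, 0.4214, -0.0019]
orientation: [-0.019, 1.0, -0.0, 0.001]
contact_force: [0.2, 0.7, 4.8]
gripper_width: 0.561
gripper_force: 63.5
```

>>> step_arm:
  targets:
    - [0, 0, 0, 0, 0, -0.3, -0.5]
    - [0, 0, 1, 0, 0, -1, -0.5]
    - [0, 0, 1, 0, 0, -1, -0.5]
    - [0, 0, 0.08, 0, 0, -0.8, -0.5]
    - [0, 0, 0, 0, 0, 0, -0.5]

```text
t: 7.48
tcp_pos: [0.4974, 0.4237, 0.0968]
orientation: [0.105, 0.994, 0.003, 0.004]
contact_force: [0.8, 1.0, 0.6]
gripper_width: 0.564
gripper_force: 63.0
```

Run:
```python
from h import *
level(2.9346); go(.4733,-.0062,0,2.9346); s=manip.state(); print(s["tcp_pos"],s["gripper_width"],s["gripper_force"])
```

```text
level first: rx,ry,rz [ 0.059  0.058 -0.   ] then rz [-1.01185489e-15  1.56192493e-17 -3.24551307e-02]
rz -0.033 tx -2.157 ty -14.188 tz 3.228 tilt [0.0082 0.0055]
[0.49744201 0.42365109 0.09683821] 0.5643299223038598 62.971261739730835
```

>>> step_arm:
  targets:
    - [0, 0, 0, -0.144, -0.946, 0, -0.5]
    - [0, 0, 0, -0.144, -0.946, 0, -0.5]
    - [0, 0, 0, -0.144, -0.946, 0, -0.5]
    - [0, 0, 0, -0.144, -0.946, 0, -0.5]
    - [0, 0, 0, -0.144, -0.946, 0, -0.5]
    - [0, 0, 0, -0.144, -0.946, 0, -0.5]
    - [0, 0, 0, -0.144, -0.946, 0, -0.5]
    - [0, 0, 0, -0.144, -0.946, 0, -0.5]
    - [0, 0, 0, -0.144, -0.946, 0, -0.5]
    - [0, 0, 0, -0.144, -0.946, 0, -0.5]
    - [0, 0, 0, -0.144, -0.946, 0, -0.5]
    - [0, 0, 0, -0.144, -0.946, 0, -0.5]

```text
t: 8.48
tcp_pos: [0.4731, 0.0759, 0.0901]
orientation: [0.105, 0.994, -0.001, -0.0]
contact_force: [0.6, -0.8, -1.1]
gripper_width: 0.561
gripper_force: 62.9
```

>>> step_arm:
  targets:
    - [0, 0, 0, -0.144, -0.946, 0, -0.5]
    - [0, 0, 0, -0.144, -0.946, 0, -0.5]
    - [0, 0, 0, -0.144, -0.946, 0, -0.5]
    - [0, 0, 0, 0, 0, 0.9, -0.5]
    - [0, 0, 0, 0, 0, 0.9, -0.5]
    - [0, 0, 0, 0, 0, 0.6, -0.5]
    - [0, 0, 0, 0, 0, 0, -0.5]
    - [0, 0, 0, 0, 0, 0, -0.5]

```text
t: 9.15
tcp_pos: [0.4675, -0.0087, 0.0178]
orientation: [0.105, 0.994, -0.001, -0.002]
contact_force: [0.6, -0.5, -0.5]
gripper_width: 0.562
gripper_force: 62.9
```

Run:
```python
from h import *
level(2.9346); go(.4733,-.0062,0,2.9346); s=manip.state(); print(s["tcp_pos"],s["gripper_width"],s["gripper_force"])
im=imaging.capture("scene"); cv2.imwrite("pics/p1s.png",im[:,:,::-1])
im=imaging.capture("top"); cv2.imwrite("pics/p1t.png",im[:,:,::-1])
```

```text
level first: rx,ry,rz [-0.014 -0.026 -0.   ] then rz [-1.01874059e-15  1.62488778e-18 -2.95852229e-02]
rz -0.030 tx -0.174 ty 0.120 tz 0.593 tilt [-0.0034 -0.001 ]
[ 0.46745932 -0.00866646  0.01780495] 0.5617131987064923 62.90731430053711
```

>>> step_arm:
  targets:
    - [-0.01, -0.02, -0.03, -0.174, 0.12, 0, -0.5]
    - [0, 0, 0, 0, 0, 0.3, -0.5]
    - [0, 0, 0, 0, 0, 0.22, -0.5]
    - [0, 0, 0, 0, 0, 0, -0.5]
    - [0, 0, 0, 0, 0, 0, -0.5]

```text
t: 9.67
tcp_pos: [0.4743, -0.0061, 0.0027]
orientation: [0.103, 0.995, -0.0, 0.001]
contact_force: [-0.1, -0.2, -1.0]
gripper_width: 0.564
gripper_force: 63.0
```

Run:
```python
from h import *
level(2.9346); go(.4733,-.0062,-.0015,2.9346)
```

```text
level first: rx,ry,rz [-0.001  0.014 -0.   ] then rz [-1.02072568e-15 -1.91116205e-18  1.85894636e-03]
rz 0.002 tx 0.031 ty -0.008 tz 0.140 tilt [ 0.0016 -0.0005]
```

>>> step_arm:
  targets:
    - [0, 0, 0, 0.03, 0, 0.12, -0.5]
    - [0, 0, 0, 0, 0, 0.02, -0.5]
    - [0, 0, 0, 0, 0, 0, 0.2]
    - [0, 0, 0, 0, 0, 0, 0.5]
    - [0, 0, 0, 0, 0, 0, 0.5]
    - [0, 0, 0, 0, 0, -0.4, 0.5]
    - [0, 0, 0, 0, 0, -1, 0.5]
    - [0, 0, 0, 0, 0, -1, 0]
    - [0, 0, 0, 0, 0, -0.6, 0]

```text
t: 10.42
tcp_pos: [0.4752, -0.0061, 0.0919]
orientation: [0.103, 0.995, 0.0, 0.003]
contact_force: [0.3, -0.8, 1.0]
gripper_width: 0.504
gripper_force: 0.0
```

Run:
```python
from h import *
go(.3756,-.3047,.09,-.527+np.pi); s=manip.state(); print(s["tcp_pos"],s["gripper_width"])
```

```text
rz 2.666 tx -2.137 ty -10.274 tz 0.064 tilt [ 0.0067 -0.0005]
[ 0.47521044 -0.00606818  0.0919297 ] 0.5044100484644393
```

>>> step_arm:
  targets:
    - [0, 0, 0.889, 0, 0, 0, 0]
    - [0, 0, 0.889, 0, 0, 0, 0]
    - [0, 0, 0.889, 0, 0, 0, 0]
    - [0, 0, 0, -0.214, -1, 0, 0]
    - [0, 0, 0, -0.214, -1, 0, 0]
    - [0, 0, 0, -0.214, -1, 0, 0]
    - [0, 0, 0, -0.214, -1, 0, 0]
    - [0, 0, 0, -0.214, -1, 0, 0]
    - [0, 0, 0, -0.214, -1, 0, 0]
    - [0, 0, 0, -0.214, -1, 0, 0]
    - [0, 0, 0, -0.214, -1, 0, 0]
    - [0, 0, 0, -0.214, -1, 0, 0]

```text
t: 11.42
tcp_pos: [0.3875, -0.2699, 0.0893]
orientation: [0.261, 0.965, 0.0, 0.002]
contact_force: [0.8, -0.0, -0.1]
gripper_width: 0.502
gripper_force: 0.0
```

>>> step_arm:
  targets:
    - [0, 0, 0, -0.214, -1, 0, 0]
    - [0, 0, 0, 0, -0.25, 0, 0]
    - [0, 0, 0, 0, 0, 0.9, 0]
    - [0, 0, 0, 0, 0, 0.8, 0]
    - [0, 0, 0, 0, 0, 0, 0]
    - [0, 0, 0, 0, 0, 0, 0]

```text
t: 11.92
tcp_pos: [0.3738, -0.3029, 0.0372]
orientation: [0.26, 0.965, 0.001, -0.0]
contact_force: [-0.2, -0.6, 0.8]
gripper_width: 0.502
gripper_force: 0.0
```

Run:
```python
from h import *
level(-.527+np.pi);go(.3756,-.3047,.0,-.527+np.pi); s=manip.state(); print(s["tcp_pos"],s["gripper_width"])
t=imaging.capture("top");sc=imaging.capture("scene"); cv2.imwrite("pics/t2.png",t[:,:,::-1])
for n,im,r in(("top",t,30),("scene",sc,34)):
    c,a,d,v=blob(n,im,proj(n,[.4733,-.0062,.01])[0],r,.009,val=80); print(n,c.round(4),a.round(4),d,"rel",((c-[.396,.01] if n=="top" else c-[.3925,.0081])@np.array([[.9787,.2055],[-.2055,.9787]])).round(4))
    cv2.imwrite(f"pics/p2{n}.png",v[:,:,::-1])
u=proj("scene",[.3756,-.3047,.02])[0].astype(int)
a=cv2.resize(sc[u[1]-50:u[1]+40,u[0]-60:u[0]+60],(480,360),interpolation=cv2.INTER_CUBIC)
cv2.imwrite("pics/c2.png",np.hstack([a,cv2.resize(cv2.imread("pics/p2top.png")[:,:,::-1],(310,360))])[:,:,::-1])
```

```text
level first: rx,ry,rz [ 0.016 -0.004  0.   ] then rz [-1.02379294e-15  1.76035601e-18  8.69964018e-04]
rz 0.001 tx -0.082 ty -0.020 tz 1.239 tilt [0.0005 0.002 ]
[ 0.37376805 -0.3029339   0.03717198] 0.5022788894690493
top [ 0.4745 -0.0056] -0.204 (90.7, 52.4) rel [0.0801 0.0009]
scene [ 0.4729 -0.0069] -0.2085 (97.9, 55.9) rel [0.0818 0.0018]
```

View pics/c2.png

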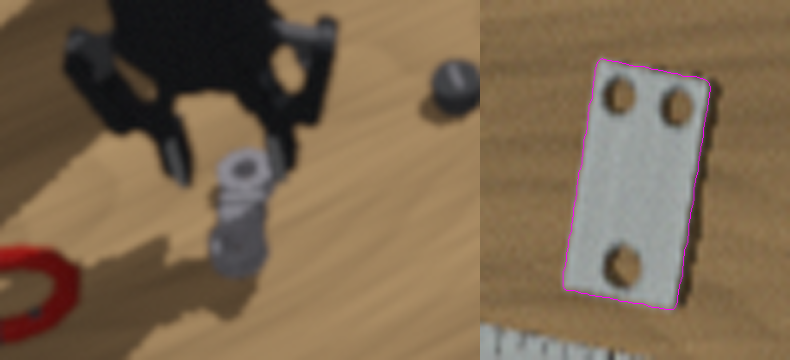

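The crops show the fingers either side of the swivel barrel at (245,200), and the plate lying square behind the ruler and well placed.

>>> step_arm:
  targets:
    - [0, 0, 0, -0.082, -0.02, 0.3, 0]
    - [0, 0, 0, 0, 0, 0.5, 0]
    - [0, 0, 0, 0, 0, 0.3, 0]
    - [0, 0, 0, 0, 0, 0, 0]
    - [0, 0, 0, 0, 0, 0, -0.3]
    - [0, 0, 0, 0, 0, 0, -1]
    - [0, 0, 0, 0, 0, 0, -1]
    - [0, 0, 0, 0, 0, 0, -1]
    - [0, 0, 0, 0, 0, 0, -1]

```text
t: 12.77
tcp_pos: [0.3772, -0.3061, 0.0055]
orientation: [0.26, 0.965, 0.0, 0.002]
contact_force: [-0.1, -0.2, 2.0]
gripper_width: 0.257
gripper_force: 60.1
```

>>> step_arm:
  targets:
    - [0, 0, 0, 0, 0, -0.3, -1]
    - [0, 0, -0.893, 0, 0, -0.9, -1]
    - [0, 0, -0.893, 0, 0, -0.9, -1]
    - [0, 0, -0.893, 0, 0, -0.6, -1]
    - [0, 0, 0, 0, 0, 0, -1]
    - [0, 0, 0, 0, 0, 0, -1]

```text
t: 13.27
tcp_pos: [0.3773, -0.3065, 0.0873]
orientation: [0.104, 0.995, -0.001, 0.003]
contact_force: [-0.3, 0.2, -2.0]
gripper_width: 0.264
gripper_force: 59.9
```

Run:
```python
from h import *
level(2.936); go(.4745,-.0056,.013,2.936); print(manip.state()["gripper_width"])
```

```text
level first: rx,ry,rz [-0.011  0.052  0.   ] then rz [-1.01842712e-15 -1.37043360e-17 -1.70863379e-02]
rz -0.017 tx -1.123 ty 10.481 tz 2.475 tilt [ 0.0058 -0.0026]
0.263673790099455
```

>>> step_arm:
  targets:
    - [0, 0.03, -0.01, -0.102, 0.953, 0, -1]
    - [0, 0, 0, -0.102, 0.953, 0, -1]
    - [0, 0, 0, -0.102, 0.953, 0, -1]
    - [0, 0, 0, -0.102, 0.953, 0, -1]
    - [0, 0, 0, -0.102, 0.953, 0, -1]
    - [0, 0, 0, -0.102, 0.953, 0, -1]
    - [0, 0, 0, -0.102, 0.953, 0, -1]
    - [0, 0, 0, -0.102, 0.953, 0, -1]
    - [0, 0, 0, -0.102, 0.953, 0, -1]
    - [0, 0, 0, -0.102, 0.953, 0, -1]
    - [0, 0, 0, -0.102, 0.953, 0, -1]
    - [0, 0, 0, 0, 0, 0, -1]

```text
t: 14.27
tcp_pos: [0.4738, -0.0005, 0.0846]
orientation: [0.1, 0.995, 0.001, -0.001]
contact_force: [1.0, -0.2, -1.2]
gripper_width: 0.259
gripper_force: 60.1
```

>>> step_arm:
  targets:
    - [0, 0, 0, 0, 0, 0.9, -1]
    - [0, 0, 0, 0, 0, 0.7, -1]
    - [0, 0, 0, 0, 0, 0, -1]
    - [0, 0, 0, 0, 0, 0, -1]

```text
t: 14.6
tcp_pos: [0.4707, -0.005, 0.0361]
orientation: [0.103, 0.995, -0.0, -0.003]
contact_force: [-0.2, 0.0, -1.7]
gripper_width: 0.255
gripper_force: 60.1
```

Run:
```python
from h import *
level(2.936); go(.4745,-.0056,.016,2.936); print(manip.state()["tcp_pos"])
```

```text
level first: rx,ry,rz [-0.009 -0.051 -0.   ] then rz [-1.01905559e-15  1.44256151e-17 -7.49569476e-04]
rz -0.001 tx -0.127 ty 0.006 tz 0.672 tilt [-0.0062  0.0002]
[ 0.47074054 -0.00500172  0.0361488 ]
```

>>> step_arm:
  targets:
    - [0, -0.03, 0, -0.12, 0, 0.3, -1]
    - [0, 0, 0, 0, 0, 0.25, -1]
    - [0, 0, 0, 0, 0, 0, -1]
    - [0, 0, 0, 0, 0, 0, -1]
    - [0, 0, 0, 0, 0, 0, -1]

```text
t: 15.02
tcp_pos: [0.4771, -0.0056, 0.0218]
orientation: [0.102, 0.995, -0.0, 0.002]
contact_force: [1.0, 0.8, -2.1]
gripper_width: 0.258
gripper_force: 60.1
```

Run:
```python
from h import *
level(2.936); go(.4745,-.0056,.015,2.936); print(manip.state()["tcp_pos"])
```

```text
level first: rx,ry,rz [ 0.003  0.032 -0.   ] then rz [-1.02161767e-15 -7.58706155e-18  7.05460866e-03]
rz 0.007 tx 0.086 ty -0.018 tz 0.228 tilt [ 0.0038 -0.0005]
[ 0.47713203 -0.00559259  0.02184432]
```

>>> step_arm:
  targets:
    - [0, 0.02, 0, 0.07, -0.02, 0.12, -1]
    - [0, 0, 0, 0, 0, 0, -1]
    - [0, 0, 0, 0, 0, 0, -1]

```text
t: 15.27
tcp_pos: [0.4744, -0.0056, 0.0179]
orientation: [0.102, 0.995, 0.0, 0.0]
contact_force: [0.5, -0.2, -1.6]
gripper_width: 0.259
gripper_force: 60.1
```

>>> step_arm:
  targets:
    - [0, 0, 0, 0, 0, 0.06, -1]
    - [0, 0, 0, 0, 0, 0, -1]
    - [0, 0, 0, 0, 0, 0, -1]

```text
t: 15.52
tcp_pos: [0.4747, -0.0056, 0.0161]
orientation: [0.102, 0.995, 0.0, 0.0]
contact_force: [-1.1, -0.4, -1.5]
gripper_width: 0.264
gripper_force: 60.1
```

>>> step_arm:
  targets:
    - [0, 0, 0, 0, 0, 0.04, -1]
    - [0, 0, 0, 0, 0, 0, -1]
    - [0, 0, 0, 0, 0, 0, -1]

```text
t: 15.77
tcp_pos: [0.475, -0.0056, 0.0155]
orientation: [0.102, 0.995, 0.0, 0.001]
contact_force: [-1.8, 0.4, 5.4]
gripper_width: 0.26
gripper_force: 60.6
```

>>> step_arm:
  targets:
    - [0, 0, 0, 0, 0, 0, -0.3]
    - [0, 0, 0, 0, 0, 0, 0]
    - [0, 0, 0, 0, 0, 0, 0]
    - [0, 0, 0, 0, 0, -0.3, 0.1]
    - [0, 0, 0, 0, 0, -0.9, 0.1]
    - [0, 0, 0, 0, 0, -0.9, 1]
    - [0, 0, 0, 0, 0, -0.7, 1]
    - [0, 0, 0, 0, 0, 0, 1]

```text
t: 16.43
tcp_pos: [0.4782, -0.0057, 0.1039]
orientation: [0.102, 0.995, 0.0, 0.005]
contact_force: [0.5, -0.2, -0.1]
gripper_width: 0.944
gripper_force: 0.0
```

Run:
```python
from h import *
level(.293+np.pi); go(.4985,-.4274,.09,.290+np.pi); print(manip.state()["tcp_pos"])
```

```text
level first: rx,ry,rz [ 0.016  0.082 -0.   ] then rz [-9.97531081e-16  2.09786908e-16 -4.14490453e+00]
rz -4.120 tx 3.373 ty -13.664 tz 0.462 tilt [ 0.01   -0.0001]
[ 0.47823567 -0.00565819  0.1038548 ]
```

>>> step_arm:
  targets:
    - [0, 0, -0.83, 0, 0, 0, 1]
    - [0, 0, -0.83, 0, 0, 0, 1]
    - [0, 0, -0.83, 0, 0, 0, 1]
    - [0, 0, -0.83, 0, 0, 0, 1]
    - [0, 0, -0.8, 0, 0, 0, 1]
    - [0, 0, 0, 0.241, -0.976, 0, 1]
    - [0, 0, 0, 0.241, -0.976, 0, 1]
    - [0, 0, 0, 0.241, -0.976, 0, 1]
    - [0, 0, 0, 0.241, -0.976, 0, 1]
    - [0, 0, 0, 0.241, -0.976, 0, 1]
    - [0, 0, 0, 0.241, -0.976, 0, 1]
    - [0, 0, 0, 0.241, -0.976, 0, 1]

```text
t: 17.43
tcp_pos: [0.4844, -0.2179, 0.0987]
orientation: [-0.144, 0.99, 0.0, 0.0]
contact_force: [0.4, -0.0, 0.5]
gripper_width: 1.002
gripper_force: 0.0
```

>>> step_arm:
  targets:
    - [0, 0, 0, 0.241, -0.976, 0, 1]
    - [0, 0, 0, 0.241, -0.976, 0, 1]
    - [0, 0, 0, 0.241, -0.976, 0, 1]
    - [0, 0, 0, 0.241, -0.976, 0, 1]
    - [0, 0, 0, 0.241, -0.976, 0, 1]
    - [0, 0, 0, 0.241, -0.976, 0, 1]
    - [0, 0, 0, 0.241, -0.976, 0, 1]
    - [0, 0, 0, 0, 0, 0.8, 1]
    - [0, 0, 0, 0, 0, 0.8, 1]
    - [0, 0, 0, 0, 0, 0, 1]
    - [0, 0, 0, 0, 0, 0, 1]

```text
t: 18.35
tcp_pos: [0.4933, -0.4261, 0.0488]
orientation: [-0.144, 0.99, 0.002, -0.001]
contact_force: [1.2, 0.3, 0.2]
gripper_width: 0.999
gripper_force: 0.0
```

Run:
```python
from h import *
level(.290+np.pi); go(.4985,-.4274,.0,.290+np.pi); s=manip.state(); print(s["tcp_pos"],s["gripper_width"])
t=imaging.capture("top");sc=imaging.capture("scene")
u=proj("top",[.4745,-.0056,.02])[0].astype(int); v=proj("scene",[.4985,-.4274,.02])[0].astype(int)
a=cv2.resize(t[u[1]-30:u[1]+45,u[0]-38:u[0]+37],(390,390),interpolation=cv2.INTER_CUBIC);b=cv2.resize(sc[v[1]-65:v[1]+55,v[0]-60:v[0]+60],(390,390),interpolation=cv2.INTER_CUBIC)
cv2.imwrite("pics/c3.png",np.hstack([a,b])[:,:,::-1])
```

```text
level first: rx,ry,rz [ 0.037 -0.017 -0.   ] then rz [-1.01338683e-15  1.13853505e-18 -1.53745018e-03]
rz -0.002 tx -0.154 ty -0.092 tz 1.627 tilt [-0.0032  0.0037]
[ 0.49328266 -0.42608789  0.04881764] 0.9991432735846381
```

View pics/c3.png

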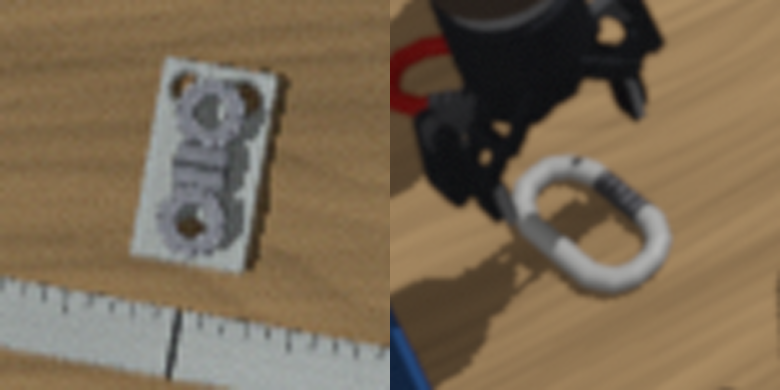

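The left crop shows the swivel lying along the plate's middle, about 2 mm off centre. The right crop shows the open fingers above the silver large carabiner at (590,225), with the red one well clear.

>>> step_arm:
  targets:
    - [0.02, -0.01, 0, -0.154, -0.092, 0.4, 0.9]
    - [0, 0, 0, 0, 0, 0.7, 0.9]
    - [0, 0, 0, 0, 0, 0.4, 0.9]
    - [0, 0, 0, 0, 0, 0.1, 0.9]
    - [0, 0, 0, 0, 0, 0, 0.9]
    - [0, 0, 0, 0, 0, 0, 0.9]

```text
t: 18.95
tcp_pos: [0.5006, -0.4288, 0.0033]
orientation: [-0.145, 0.989, -0.001, 0.001]
contact_force: [-0.3, -0.1, 1.5]
gripper_width: 0.95
gripper_force: 0.0
```

Run:
```python
from h import *
level(.290+np.pi); go(.4985,-.4274,-.002,.290+np.pi); s=manip.state(); print(s["tcp_pos"],s["contact_force"])
```

```text
level first: rx,ry,rz [-0.025  0.019 -0.   ] then rz [-1.02359288e-15 -4.23050202e-18  2.15937874e-03]
rz 0.002 tx 0.054 ty 0.064 tz 0.175 tilt [ 0.003  -0.0022]
[ 0.50059102 -0.42877558  0.00325273] [-0.34766591 -0.10570858  1.45794226]
```

>>> step_arm:
  targets:
    - [-0.01, 0, 0, 0.05, 0.05, 0.15, 0.9]
    - [0, 0, 0, 0, 0, 0, 0.9]
    - [0, 0, 0, 0, 0, 0, 0.7]
    - [0, 0, 0, 0, 0, 0, 0.5]
    - [0, 0, 0, 0, 0, 0, 0.3]
    - [0, 0, 0, 0, 0, 0, -0.5]
    - [0, 0, 0, 0, 0, 0, -0.5]
    - [0, 0, 0, 0, 0, 0, -0.5]

```text
t: 19.62
tcp_pos: [0.499, -0.4283, -0.0003]
orientation: [-0.144, 0.99, -0.001, 0.002]
contact_force: [-0.3, 0.5, 5.5]
gripper_width: 0.692
gripper_force: 64.9
```

>>> step_arm:
  targets:
    - [0, 0, 0, 0, 0, -0.3, -0.5]
    - [0, 0, 0.83, 0, 0, -0.9, -0.5]
    - [0, 0, 0.83, 0, 0, -0.9, -0.5]
    - [0, 0, 0.83, 0, 0, -0.9, -0.5]
    - [0, 0, 0.83, 0, 0, -0.5, -0.5]
    - [0, 0, 0.83, 0, 0, 0, -0.5]
    - [0, 0, 0, 0, 0, 0, -0.5]
    - [0, 0, 0, 0, 0, 0, -0.5]

```text
t: 20.28
tcp_pos: [0.4978, -0.4274, 0.1032]
orientation: [0.103, 0.995, -0.0, 0.001]
contact_force: [-0.0, 0.3, -0.9]
gripper_width: 0.694
gripper_force: 64.7
```

Run:
```python
from h import *
level(2.935); go(.5056,.0892,0,2.935); s=manip.state(); print(s["tcp_pos"],s["gripper_width"],s["gripper_force"])
```

```text
level first: rx,ry,rz [0.001 0.016 0.   ] then rz [-1.02035256e-15  1.21768621e-18  9.46698417e-03]
rz 0.009 tx 3.279 ty 16.907 tz 3.440 tilt [ 0.0019 -0.0003]
[ 0.49784013 -0.42739685  0.103209  ] 0.6939099950729306 64.71956849098206
```

>>> step_arm:
  targets:
    - [0, 0, 0, 0.182, 0.939, 0, -0.5]
    - [0, 0, 0, 0.182, 0.939, 0, -0.5]
    - [0, 0, 0, 0.182, 0.939, 0, -0.5]
    - [0, 0, 0, 0.182, 0.939, 0, -0.5]
    - [0, 0, 0, 0.182, 0.939, 0, -0.5]
    - [0, 0, 0, 0.182, 0.939, 0, -0.5]
    - [0, 0, 0, 0.182, 0.939, 0, -0.5]
    - [0, 0, 0, 0.182, 0.939, 0, -0.5]
    - [0, 0, 0, 0.182, 0.939, 0, -0.5]
    - [0, 0, 0, 0.182, 0.939, 0, -0.5]
    - [0, 0, 0, 0.182, 0.939, 0, -0.5]
    - [0, 0, 0, 0.182, 0.939, 0, -0.5]

```text
t: 21.28
tcp_pos: [0.5026, -0.0819, 0.102]
orientation: [0.103, 0.995, -0.0, -0.0]
contact_force: [0.2, 0.1, -0.5]
gripper_width: 0.698
gripper_force: 64.8
```

>>> step_arm:
  targets:
    - [0, 0, 0, 0.182, 0.939, 0, -0.5]
    - [0, 0, 0, 0.182, 0.939, 0, -0.5]
    - [0, 0, 0, 0.182, 0.939, 0, -0.5]
    - [0, 0, 0, 0.182, 0.939, 0, -0.5]
    - [0, 0, 0, 0.182, 0.939, 0, -0.5]
    - [0, 0, 0, 0.182, 0.939, 0, -0.5]
    - [0, 0, 0, 0, 0, 0, -0.5]
    - [0, 0, 0, 0, 0, 0.9, -0.5]
    - [0, 0, 0, 0, 0, 0.9, -0.5]
    - [0, 0, 0, 0, 0, 0.7, -0.5]
    - [0, 0, 0, 0, 0, 0, -0.5]
    - [0, 0, 0, 0, 0, 0, -0.5]

```text
t: 22.28
tcp_pos: [0.5049, 0.088, 0.0264]
orientation: [0.103, 0.995, -0.001, -0.001]
contact_force: [-0.5, 0.5, -0.6]
gripper_width: 0.696
gripper_force: 64.9
```

Run:
```python
from h import *
level(2.935); go(.5056,.0892,0,2.935); s=manip.state(); print(s["tcp_pos"],s["gripper_width"],s["gripper_force"])
```

```text
level first: rx,ry,rz [-0.019 -0.019 -0.   ] then rz [-1.01694424e-15 -1.28550107e-19 -3.98645616e-03]
rz -0.004 tx -0.016 ty 0.044 tz 0.881 tilt [-0.0027 -0.0018]
[0.5048555  0.08799582 0.02643837] 0.6963638248678045 64.92706418037415
```

>>> step_arm:
  targets:
    - [-0.01, -0.01, 0, -0.01, 0.04, 0.35, -0.5]
    - [0, 0, 0, 0, 0, 0.35, -0.5]
    - [0, 0, 0, 0, 0, 0.06, -0.5]
    - [0, 0, 0, 0, 0, 0, -0.5]
    - [0, 0, 0, 0, 0, 0, -0.5]

```text
t: 22.7
tcp_pos: [0.5078, 0.0897, 0.0058]
orientation: [0.104, 0.995, 0.0, 0.002]
contact_force: [0.3, -0.6, -0.6]
gripper_width: 0.693
gripper_force: 64.9
```

Run:
```python
from h import *
level(2.935); go(.5056,.0892,-.0008,2.935); s=manip.state(); print(s["tcp_pos"])
```

```text
level first: rx,ry,rz [ 0.009  0.035 -0.   ] then rz [-1.02053884e-15  7.04459549e-19 -1.15046975e-02]
rz -0.012 tx 0.068 ty -0.031 tz 0.219 tilt [0.0044 0.0002]
[0.50778126 0.08970364 0.00576262]
```

>>> step_arm:
  targets:
    - [0, 0.01, -0.01, 0.05, -0.02, 0.14, -0.5]
    - [0, 0, 0, 0, 0, 0, -0.5]
    - [0, 0, 0, 0, 0, 0, -0.5]

```text
t: 22.95
tcp_pos: [0.5058, 0.0895, 0.0011]
orientation: [0.103, 0.995, 0.0, 0.001]
contact_force: [-0.1, 0.6, -1.5]
gripper_width: 0.695
gripper_force: 64.9
```

>>> step_arm:
  targets:
    - [0, 0, 0, 0, 0, 0.04, -0.5]
    - [0, 0, 0, 0, 0, 0, -0.5]
    - [0, 0, 0, 0, 0, 0, -0.5]

```text
t: 23.2
tcp_pos: [0.506, 0.0896, -0.0002]
orientation: [0.103, 0.995, 0.0, 0.001]
contact_force: [0.3, 0.6, -0.8]
gripper_width: 0.692
gripper_force: 64.9
```

>>> step_arm:
  targets:
    - [0, 0, 0, 0, 0, 0.02, -0.5]
    - [0, 0, 0, 0, 0, 0, -0.5]
    - [0, 0, 0, 0, 0, 0, 0.5]
    - [0, 0, 0, 0, 0, 0, 0.8]
    - [0, 0, 0, 0, 0, 0, 0.8]
    - [0, 0, 0, 0, 0, -0.4, 0.8]
    - [0, 0, 0, 0, 0, -1, 0.8]
    - [0, 0, 0, 0, 0, -1, 0.6]
    - [0, 0, 0, 0, 0, -1, 0.6]
    - [0, 0, 0, 0, 0, 0, 0.6]

```text
t: 24.03
tcp_pos: [0.51, 0.0902, 0.1072]
orientation: [0.103, 0.995, 0.002, 0.007]
contact_force: [0.4, 0.7, 0.4]
gripper_width: 0.805
gripper_force: 0.0
```

Run:
```python
from h import *
level(.925+np.pi); go(.6017,.3301,.09,.925+np.pi); s=manip.state(); print(s["tcp_pos"],s["q"].round(2))
```

```text
level first: rx,ry,rz [0.043 0.108 0.   ] then rz [-9.05793824e-16  5.79205574e-16 -9.43135056e+00]
rz -9.432 tx -8.225 ty 2.370 tz 0.574 tilt [0.0137 0.0024]
[0.5099793  0.09024064 0.10721189] [ 0.18  0.35 -0.18  1.03 -0.    0.38]
```

>>> step_arm:
  targets:
    - [0, 0, -0.943, 0, 0, 0, 0.6]
    - [0, 0, -0.943, 0, 0, 0, 0.6]
    - [0, 0, -0.943, 0, 0, 0, 0.6]
    - [0, 0, -0.943, 0, 0, 0, 0.6]
    - [0, 0, -0.943, 0, 0, 0, 0.6]
    - [0, 0, -0.943, 0, 0, 0, 0.6]
    - [0, 0, -0.943, 0, 0, 0, 0.6]
    - [0, 0, -0.943, 0, 0, 0, 0.6]
    - [0, 0, -0.943, 0, 0, 0, 0.6]
    - [0, 0, -0.943, 0, 0, 0, 0.6]
    - [0, 0, 0, -0.914, 0.263, 0, 0.6]
    - [0, 0, 0, -0.914, 0.263, 0, 0.6]

```text
t: 25.03
tcp_pos: [0.5259, 0.1422, 0.1009]
orientation: [-0.445, 0.896, -0.0, 0.001]
contact_force: [-0.0, 0.3, -0.5]
gripper_width: 0.797
gripper_force: 0.0
```

>>> step_arm:
  targets:
    - [0, 0, 0, -0.914, 0.263, 0, 0.6]
    - [0, 0, 0, -0.914, 0.263, 0, 0.6]
    - [0, 0, 0, -0.914, 0.263, 0, 0.6]
    - [0, 0, 0, -0.914, 0.263, 0, 0.6]
    - [0, 0, 0, -0.914, 0.263, 0, 0.6]
    - [0, 0, 0, -0.914, 0.263, 0, 0.6]
    - [0, 0, 0, -0.914, 0.263, 0, 0.6]
    - [0, 0, 0, 0, 0, 0.9, 0.6]
    - [0, 0, 0, 0, 0, 0.9, 0.6]
    - [0, 0, 0, 0, 0, 0, 0.6]
    - [0, 0, 0, 0, 0, 0, 0.6]

```text
t: 25.95
tcp_pos: [0.5956, 0.3283, 0.0448]
orientation: [-0.446, 0.895, -0.001, -0.002]
contact_force: [0.4, -0.1, 0.9]
gripper_width: 0.801
gripper_force: 0.0
```

Run:
```python
from h import *
level(.925+np.pi); go(.6017,.3301,.0,.925+np.pi); s=manip.state(); print(s["tcp_pos"],s["gripper_width"],s["q"].round(2))
t=imaging.capture("top");sc=imaging.capture("scene"); cv2.imwrite("pics/t4.png",t[:,:,::-1])
for n,im,r in(("top",t,38),("scene",sc,46)):
    c,a,d,_=blob(n,im,proj(n,[.5056,.0892,.007])[0],r if n=="top" else 34,.007,val=80); print(n,c.round(4),a.round(4),d,"rel",((c-([.396,.01] if n=="top" else [.3925,.0081]))@np.array([[.9787,.2055],[-.2055,.9787]])).round(4))
u=proj("top",[.4745,.03,.02])[0].astype(int); v=proj("scene",[.6017,.3301,.02])[0].astype(int)
a=cv2.resize(t[u[1]-40:u[1]+50,u[0]-45:u[0]+45],(390,390),interpolation=cv2.INTER_CUBIC);b=cv2.resize(sc[v[1]-60:v[1]+40,v[0]-50:v[0]+50],(390,390),interpolation=cv2.INTER_CUBIC)
cv2.imwrite("pics/c4.png",np.hstack([a,b])[:,:,::-1])
```

```text
level first: rx,ry,rz [ 0.005 -0.032  0.   ] then rz [-1.02214688e-15  7.29445325e-18 -3.19340362e-04]
rz -0.000 tx -0.171 ty -0.126 tz 1.493 tilt [-0.0028 -0.0027]
[0.5955864  0.32826963 0.04478692] 0.8009206226765068 [ 0.5   0.72  0.27  1.13 -0.   -0.42]
top [0.5055 0.0916] -0.2071 (112.5, 61.4) rel [0.0904 0.1024]
scene [0.4719 0.087 ] -0.4479 (169.6, 108.7) rel [0.0615 0.0935]
```

View pics/c4.png

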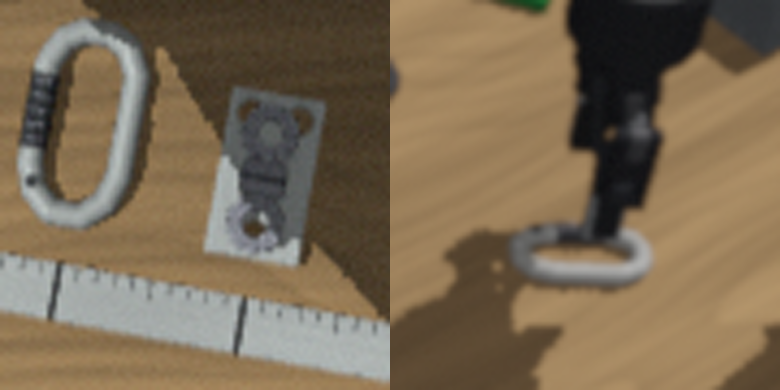

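The left crop shows the large carabiner square at (85,125) on the tick by the square stop, with the plate and swivel intact. The right crop shows the fingers over the silver small carabiner at (580,255).

>>> step_arm:
  targets:
    - [0, -0.02, 0, -0.15, -0.12, 0.3, 0.6]
    - [0, 0, 0, 0, 0, 0.6, 0.6]
    - [0, 0, 0, 0, 0, 0.45, 0.6]
    - [0, 0, 0, 0, 0, 0.05, 0.6]
    - [0, 0, 0, 0, 0, 0, 0.6]
    - [0, 0, 0, 0, 0, 0, 0.6]

```text
t: 26.55
tcp_pos: [0.6044, 0.331, 0.0069]
orientation: [-0.446, 0.895, 0.0, 0.003]
contact_force: [0.1, -0.2, -0.4]
gripper_width: 0.804
gripper_force: 0.0
```

Run:
```python
from h import *
level(.925+np.pi); go(.6017,.3301,-.001,.925+np.pi); s=manip.state(); print(s["tcp_pos"],s["contact_force"])
```

```text
level first: rx,ry,rz [-0.023  0.053  0.   ] then rz [-1.01932610e-15  8.92920544e-19 -4.70706490e-03]
rz -0.005 tx 0.080 ty 0.054 tz 0.262 tilt [0.006  0.0033]
[0.60443193 0.33104175 0.00686005] [ 0.12451105 -0.15330317 -0.38268564]
```

>>> step_arm:
  targets:
    - [0, 0.01, 0, 0.04, 0.04, 0.18, 0.6]
    - [0, 0, 0, 0, 0, 0, 0.6]
    - [0, 0, 0, 0, 0, 0, 0.6]

```text
t: 26.8
tcp_pos: [0.6017, 0.3306, 0.0005]
orientation: [-0.446, 0.895, -0.0, 0.002]
contact_force: [1.0, -0.5, -0.3]
gripper_width: 0.796
gripper_force: 0.0
```

>>> step_arm:
  targets:
    - [0, 0, 0, 0, 0, 0.03, 0.4]
    - [0, 0, 0, 0, 0, 0, 0.2]
    - [0, 0, 0, 0, 0, 0, 0]
    - [0, 0, 0, 0, 0, 0, -0.5]
    - [0, 0, 0, 0, 0, 0, -0.5]
    - [0, 0, 0, 0, 0, 0, -0.5]

```text
t: 27.3
tcp_pos: [0.602, 0.3308, -0.0]
orientation: [-0.446, 0.895, -0.0, 0.002]
contact_force: [-0.3, 0.3, 4.6]
gripper_width: 0.506
gripper_force: 60.7
```

>>> step_arm:
  targets:
    - [0, 0, 0, 0, 0, -0.3, -0.5]
    - [0, 0, 0.943, 0, 0, -0.8, -0.5]
    - [0, 0, 0.943, 0, 0, -0.8, -0.5]
    - [0, 0, 0.943, 0, 0, -0.8, -0.5]
    - [0, 0, 0.943, 0, 0, -0.6, -0.5]
    - [0, 0, 0.943, 0, 0, 0, -0.5]
    - [0, 0, 0.943, 0, 0, 0, -0.5]
    - [0, 0, 0.943, 0, 0, 0, -0.5]
    - [0, 0, 0.943, 0, 0, 0, -0.5]
    - [0, 0, 0.943, 0, 0, 0, -0.5]
    - [0, 0, 0.943, 0, 0, 0, -0.5]
    - [0, 0, 0, 0, 0, 0, -0.5]

```text
t: 28.3
tcp_pos: [0.6012, 0.3303, 0.0981]
orientation: [0.104, 0.995, 0.001, 0.001]
contact_force: [0.0, 1.0, -1.4]
gripper_width: 0.506
gripper_force: 60.9
```

Run:
```python
from h import *
level(2.935); go(.4508,-.1037,0,2.935); s=manip.state(); print(s["tcp_pos"],s["gripper_width"],s["gripper_force"])
```

```text
level first: rx,ry,rz [0.013 0.021 0.   ] then rz [-1.01874129e-15  8.35879852e-19 -1.66938738e-02]
rz -0.017 tx 1.940 ty -15.187 tz 3.270 tilt [0.0028 0.001 ]
[0.60121452 0.33029352 0.09808926] 0.5059869234418533 60.939027070999146
```

>>> step_arm:
  targets:
    - [0, 0, -0.015, 0.121, -0.949, 0, -0.5]
    - [0, 0, 0, 0.121, -0.949, 0, -0.5]
    - [0, 0, 0, 0.121, -0.949, 0, -0.5]
    - [0, 0, 0, 0.121, -0.949, 0, -0.5]
    - [0, 0, 0, 0.121, -0.949, 0, -0.5]
    - [0, 0, 0, 0.121, -0.949, 0, -0.5]
    - [0, 0, 0, 0.121, -0.949, 0, -0.5]
    - [0, 0, 0, 0.121, -0.949, 0, -0.5]
    - [0, 0, 0, 0.121, -0.949, 0, -0.5]
    - [0, 0, 0, 0.121, -0.949, 0, -0.5]
    - [0, 0, 0, 0.121, -0.949, 0, -0.5]
    - [0, 0, 0, 0.121, -0.949, 0, -0.5]

```text
t: 29.3
tcp_pos: [0.4885, 0.0036, 0.0977]
orientation: [0.101, 0.995, 0.001, 0.002]
contact_force: [0.2, 0.2, -0.9]
gripper_width: 0.509
gripper_force: 61.1
```

>>> step_arm:
  targets:
    - [0, 0, 0, 0.121, -0.949, 0, -0.5]
    - [0, 0, 0, 0.121, -0.949, 0, -0.5]
    - [0, 0, 0, 0.121, -0.949, 0, -0.5]
    - [0, 0, 0, 0.121, -0.949, 0, -0.5]
    - [0, 0, 0, 0, 0, 0, -0.5]
    - [0, 0, 0, 0, 0, 0, -0.5]
    - [0, 0, 0, 0, 0, 0.9, -0.5]
    - [0, 0, 0, 0, 0, 0.9, -0.5]
    - [0, 0, 0, 0, 0, 0.4, -0.5]
    - [0, 0, 0, 0, 0, 0, -0.5]
    - [0, 0, 0, 0, 0, 0, -0.5]

```text
t: 30.22
tcp_pos: [0.4518, -0.1026, 0.0308]
orientation: [0.101, 0.995, 0.001, 0.001]
contact_force: [-0.2, 0.6, -0.7]
gripper_width: 0.508
gripper_force: 61.2
```

Run:
```python
from h import *
level(2.935); go(.4508,-.1037,0,2.935); s=manip.state(); print(s["tcp_pos"])
```

```text
level first: rx,ry,rz [ 0.019  0.012 -0.   ] then rz [-1.02413226e-15 -1.75978672e-18  3.48253413e-02]
rz 0.035 tx 0.025 ty -0.043 tz 1.027 tilt [0.0018 0.002 ]
[ 0.45180039 -0.10258591  0.03080683]
```

>>> step_arm:
  targets:
    - [0.01, 0.01, 0.035, 0.025, -0.043, 0.35, -0.5]
    - [0, 0, 0, 0, 0, 0.35, -0.5]
    - [0, 0, 0, 0, 0, 0.2, -0.5]
    - [0, 0, 0, 0, 0, 0, -0.5]
    - [0, 0, 0, 0, 0, 0, -0.5]
    - [0, 0, 0, 0, 0, 0, -0.5]

```text
t: 30.72
tcp_pos: [0.452, -0.1047, 0.005]
orientation: [0.104, 0.995, 0.0, 0.002]
contact_force: [0.9, -0.9, -0.4]
gripper_width: 0.508
gripper_force: 61.2
```

Run:
```python
from h import *
level(2.935); go(.4508,-.1037,0,2.935); s=manip.state(); print(s["tcp_pos"])
```

```text
level first: rx,ry,rz [ 0.007  0.03  -0.   ] then rz [-1.02091127e-15 -2.52077090e-18 -1.75393130e-02]
rz -0.018 tx 0.045 ty 0.025 tz 0.168 tilt [0.0036 0.0001]
[ 0.45196283 -0.10471333  0.00504588]
```

>>> step_arm:
  targets:
    - [0, 0.01, -0.01, 0.04, 0.02, 0.11, -0.5]
    - [0, 0, 0, 0, 0, 0, -0.5]
    - [0, 0, 0, 0, 0, 0, -0.5]

```text
t: 30.97
tcp_pos: [0.4499, -0.1038, 0.001]
orientation: [0.104, 0.995, 0.0, 0.0]
contact_force: [1.0, 0.8, -1.0]
gripper_width: 0.508
gripper_force: 61.2
```

>>> step_arm:
  targets:
    - [0, 0, 0, 0, 0, 0.04, -0.5]
    - [0, 0, 0, 0, 0, 0, -0.5]
    - [0, 0, 0, 0, 0, 0, -0.5]

```text
t: 31.22
tcp_pos: [0.4503, -0.1039, -0.0001]
orientation: [0.104, 0.995, 0.0, 0.001]
contact_force: [0.5, -0.0, 2.0]
gripper_width: 0.51
gripper_force: 61.5
```

Contact. Release, lift and move aside toward the robot's right.

>>> step_arm:
  targets:
    - [0, 0, 0, 0, 0, 0, 0.2]
    - [0, 0, 0, 0, 0, 0, 0.4]
    - [0, 0, 0, 0, 0, 0, 0.4]
    - [0, 0, 0, 0, 0, -0.4, 0.4]
    - [0, 0, 0, 0, 0, -1, 0.4]
    - [0, 0, 0, 0, 0, -1, 0.4]
    - [0, 0, 0, 0, 0, -1, 0.4]
    - [0, 0, 0, 0, 0, -1, 0.4]

```text
t: 31.88
tcp_pos: [0.4495, -0.1039, 0.1328]
orientation: [0.104, 0.995, 0.0, 0.0]
contact_force: [0.8, -0.3, 0.1]
gripper_width: 0.7
gripper_force: 0.0
```

>>> step_arm:
  targets:
    - [0, 0, 0, 0.6, -0.8, 0, 0.4]
    - [0, 0, 0, 0.6, -0.8, 0, 0.4]
    - [0, 0, 0, 0.6, -0.8, 0, 0.4]
    - [0, 0, 0, 0.6, -0.8, 0, 0.4]
    - [0, 0, 0, 0.6, -0.8, 0, 0.4]
    - [0, 0, 0, 0.6, -0.8, 0, 0.4]
    - [0, 0, 0, 0.6, -0.8, 0, 0.4]
    - [0, 0, 0, 0.6, -0.8, 0, 0.4]
    - [0, 0, 0, 0, -0.9, 0, 0.4]
    - [0, 0, 0, 0, -0.9, 0, 0.4]
    - [0, 0, 0, 0, 0, 0, 0.4]
    - [0, 0, 0, 0, 0, 0, 0.4]

```text
t: 32.88
tcp_pos: [0.2578, -0.3158, 0.1313]
orientation: [0.105, 0.994, 0.0, 0.0]
contact_force: [0.2, 0.2, -1.0]
gripper_width: 0.699
gripper_force: 0.0
```

Run:
```python
from h import *
t=imaging.capture("top");t0=cv2.imread("pics/top0.png")[:,:,::-1]
def rel(c): return ((c-np.array([.396,.01]))@np.array([[.9787,.2055],[-.2055,.9787]])*1000).round(1)
for k,p,r,z in(("large",[.5056,.0892],33,.007),("plate",[.4745,-.0056],28,.009),("small",[.4508,-.1037],26,.006)):
    c,a,d,_=blob("top",t,proj("top",p+[z])[0],r,z,val=70); print(k,rel(c),a.round(3),d)
for n,(u,v) in {"pulley":(480,173),"eight":(200,291),"green":(137,294),"red":(540,293)}.items():
    print(n,np.abs(t[v-25:v+25,u-28:u+28].astype(int)-t0[v-25:v+25,u-28:u+28]).mean().round(1))
cv2.imwrite("pics/f.png",t[:,:,::-1])
u0,v0=240,180
cv2.imwrite("pics/fc.png",cv2.resize(t[v0:v0+135,u0:u0+200],(800,540),interpolation=cv2.INTER_CUBIC)[:,:,::-1])
```

```text
large [ 90.6 102.1] -0.199 (112.9, 61.9)
plate [80.1  0.8] -0.204 (90.7, 52.6)
small [ 74.9 -99.4] -0.21 (84.4, 46.6)
pulley 2.8
eight 3.0
green 2.9
red 9.4
```

View pics/fc.png

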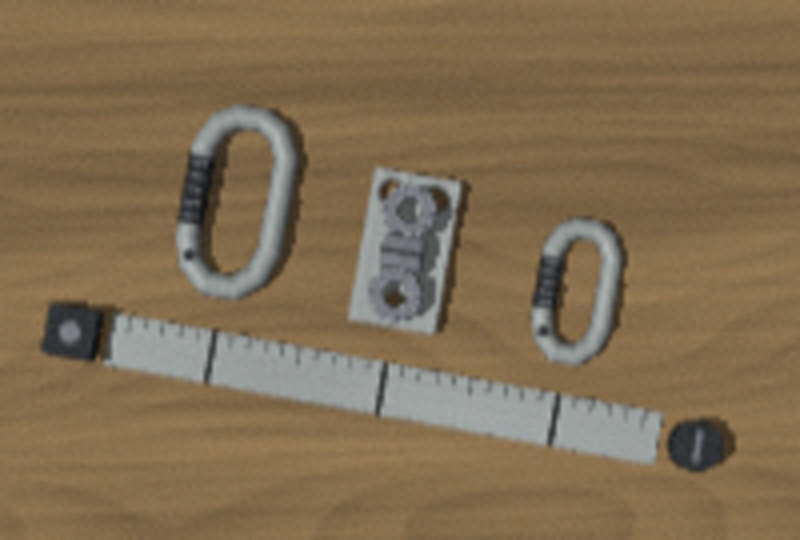

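View pics/f.png

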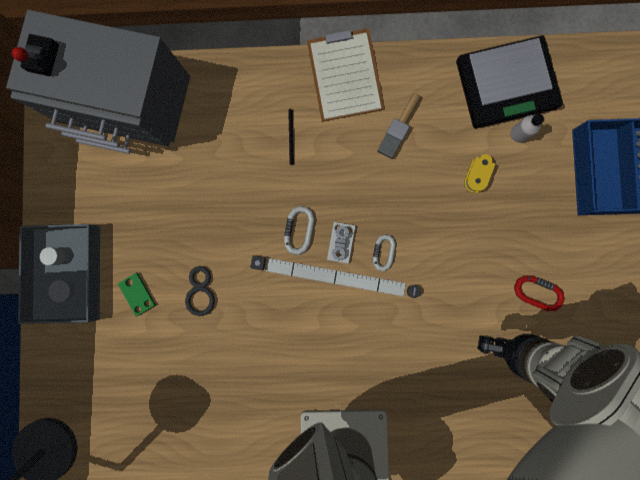

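The final pictures show everything in place: large carabiner at (240,200), plate and swivel at (408,250) and small carabiner at (578,290) in the crop, all within about 2 mm of target. The pulley, figure-eight and look-alikes have not moved; the small difference around the red one is the arm's shadow.

```bash
python3 -c "
from rig import manip; print(manip.finish_job())"
```

```text
the job is handed in; nothing more can be done
None
```

The rescue set is laid out behind the ruler as asked and the job is handed in at about 33 s of the 96 s allowed: the plate and both carabiners measured within about 2.5 mm and 0.01 rad of target, the swivel lies lengthwise on the plate about 2 mm off its middle by eye, and the pulley, figure-eight and look-alikes were left where they lay.

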